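# Key in the reorder at the bolt bins

## Task

Send the reorder from the bolt bench, where each stock bin has a push key on its front that stays down once pressed. Press fully down with a fingertip the key of the empty bin first, then that of the bin of hex nuts, then that of the bin of steel rings. Leave the key of the bolt bin up, pick nothing up, and leave the bins and the other things on the bench where they stand.

Things in the scene. Friction and masses are not known exactly. Their poses are not given: they have to be found in the camera images.
- bin_empty: loose slate-grey steel stock bin with nothing in its tray; 160 mm long (x), 90 wide (y), tray walls 48 high, about 0.9 kg; the front 45 mm is a solid block 40 high that carries the bin's key. Origin at the centre of its underside, x towards its back, z up; the front faces the robot, give or take 12 degrees. The bins stand side by side in any order
- bin_nuts: loose slate-grey steel stock bin whose tray holds five large steel hex nuts (30 mm across, 18 mm high); 160 mm long (x), 90 wide (y), tray walls 48 high, about 0.9 kg; the front 45 mm is a solid block 40 high that carries the bin's key. Origin at the centre of its underside, x towards its back, z up; the front faces the robot, give or take 12 degrees. The bins stand side by side in any order
- bin_rings: loose slate-grey steel stock bin whose tray holds two plain steel rings (60 mm outside, 40 mm inside, 12 mm thick), overlapping; 160 mm long (x), 90 wide (y), tray walls 48 high, about 0.9 kg; the front 45 mm is a solid block 40 high that carries the bin's key. Origin at the centre of its underside, x towards its back, z up; the front faces the robot, give or take 12 degrees. The bins stand side by side in any order
- bin_bolts: loose slate-grey steel stock bin whose tray holds four steel hex-head bolts lying along it (75 mm long); 160 mm long (x), 90 wide (y), tray walls 48 high, about 0.9 kg; the front 45 mm is a solid block 40 high that carries the bin's key. Origin at the centre of its underside, x towards its back, z up; the front faces the robot, give or take 12 degrees. The bins stand side by side in any order
- key_empty_top (a point): centre of the top face of the key of the bin with nothing in its tray: round black push key, 30 mm across, on the front block 57.5 mm in front of the bin's centre; top 58 mm above the bench when up, 50 mm when fully down; moves with the key
- key_nuts_top (a point): centre of the top face of the key of the bin whose tray holds five large steel hex nuts (30 mm across, 18 mm high): round black push key, 30 mm across, on the front block 57.5 mm in front of the bin's centre; top 58 mm above the bench when up, 50 mm when fully down; moves with the key
- key_rings_top (a point): centre of the top face of the key of the bin whose tray holds two plain steel rings (60 mm outside, 40 mm inside, 12 mm thick), overlapping: round black push key, 30 mm across, on the front block 57.5 mm in front of the bin's centre; top 58 mm above the bench when up, 50 mm when fully down; moves with the key
- key_bolts_top (a point): centre of the top face of the key of the bin whose tray holds four steel hex-head bolts lying along it (75 mm long): round black push key, 30 mm across, on the front block 57.5 mm in front of the bin's centre; top 58 mm above the bench when up, 50 mm when fully down; moves with the key
- key_empty (a joint): how far that key is pushed down (m): 0 up, 0.008 fully down at a hard stop. It slides straight down against about 4 N of friction, no spring, and stays where it is left
- key_nuts (a joint): how far that key is pushed down (m): 0 up, 0.008 fully down at a hard stop. It slides straight down against about 4 N of friction, no spring, and stays where it is left
- key_rings (a joint): how far that key is pushed down (m): 0 up, 0.008 fully down at a hard stop. It slides straight down against about 4 N of friction, no spring, and stays where it is left
- key_bolts (a joint): how far that key is pushed down (m): 0 up, 0.008 fully down at a hard stop. It slides straight down against about 4 N of friction, no spring, and stays where it is left
- carton: bystander: closed cardboard carton 50 x 70 x 60 mm high, loose, at the left of the bins; origin at the centre of its underside
- tub: bystander: white tub with a blue lid, 64 mm across, 75 mm high, loose, at the right of the bins; origin at the centre of its underside
- stud: bystander: single hex bolt standing on its head (head 28 mm across, 12 high; 67 mm high in all), loose, in the gap between the two middle bins; origin at the centre of its underside
- spanner: bystander: steel spanner lying flat across the bench beyond the bins; origin under its middle
Not all that is in view belongs to the job. Leave any red or yellow look-alike of the bin_empty alone. Leave any purple or red look-alike of the bin_rings alone.

How it is judged:
By the outcome, as a careful person would: the job done as asked, in the order asked, and still so for the second after the job is handed in, with the robot touching nothing.
It also fails if it takes over 42 s, if anything falls off the work surface, if the arm or the gripper's body presses on something with over 40 N, if the wrist force passes 120 N, or if a joint passes its speed limit or range.

## Robot

A 6-joint arm with a two-finger parallel gripper is mounted at the origin on the work surface. World frame = base frame: x ahead of the robot, y to its left, z up, the work surface at z = 0. Lengths are in m, angles in degrees, forces in N, time in s.
With the tool pointing down it reaches from about 0.35 to 0.875 m from the base axis. Payload 4.2 kg.
Tool frame: the origin (TCP) lies midway between the tips of the shut fingers; the grasp point (between the pads) lies 19 mm behind it; y points along the fingers, z is the direction in which the jaws open and shut, and the axes are right-handed (so a half turn about y gives the same grasp; the last joint's range is limited). The gripper opens to 87 mm and grips with 3 to 60 N. Pads are 19 mm wide; open, the fingers measure 117 mm over their backs; the gripper's body (75 mm by 190 mm) begins 51 mm behind the grasp point.
Start: joints at [86.379, 22.042, 0.453, 0, -68.411, -14.817], TCP at [0.198, 0.593, 0.223] pointing down, gripper open.
Joint ranges: [-179.83, 179.83], [-69.29, 118.12], [-61.27, 80.66], [-181.25, 117.63], [-171.15, -9.14], [-177.46, 177.46]. Speed limits (degrees/s): [159.86, 159.86, 180, 180, 180, 180].

## Interface

Orientations are given as [roll, pitch, yaw] about the fixed x, y, z axes, in that order (R = Rz(yaw) Ry(pitch) Rx(roll)).
In Python, from workcell import env gives the robot as it stands. The module is installed in compiled form; this text tells all that it offers. Calls block until the motion is done:
- env.goto(position, orientation): joint-space move of the TCP to a pose.
- env.move_straight(position, rotation=None, rate=0.15, force_limit=None): straight line of the TCP; rotation=None keeps the orientation; rate is the mean speed in m/s. With force_limit (N) it stops when the force on the tool has changed by that much, and returns True; else False.
- env.set_joints(angles): joint-space move.
- env.gripper_to(opening, grasp_force=None): opening from 0.0 (shut) to 1.0 (fully open); grasp_force is the grip in N (None keeps the last); returns when the fingers have stopped.
- env.dwell(seconds).
- env.inverse_kinematics(position, orientation): joint angles nearest the present ones, or None.
- env.read_state(): the state.
- env.grab_frame(name): name is "side" or "top"; returns a dict with "image" (384x512x3 uint8, blue, green, red), "fx", "fy", "cx", "cy" (pixels), "D" ([k1, k2, p1, p2, k3] as OpenCV has them; the pictures are not rectified), "position" and "orientation" of the camera in the world. Camera axes: x right, y up, looking along -z (the intrinsics and any distortion apply to the point x, -y, -z); pixel columns grow to the right and rows downward; lengths in m; the calibration is good to about 2 mm. A picture is of the moment at which its call begins. There is no depth.
A pose or a line that the arm cannot do raises env.Unreachable and nothing moves.
- env.close_job(): hands the job in, once; it reports no verdict.
Trained networks look in a picture, given as the dict that the camera call returned (one of the last four; its "shot" number tells which), for a name from the list of things; names that differ only in an ending like _2 or _b are one class to them, and where a whole thing is asked for, a point or a joint stands for the part that bears it (a point fixed in the world has none). Each returns a list of dicts, best first, with "score" (0 to 1); they miss things now and then, are a little off and sometimes report something else, mostly with a low value. They report only what shows in the picture. A call takes as long as a camera call. They do not tell look-alikes from the thing itself.
- env.search_frame(picture, thing): "xyz" ([x, y, z] in m, in world coordinates, good to about 4 mm: the middle of the surface that is visible of it).
- env.trace(picture, thing): "mask" (384x512 bool, what is visible of it).
The state is a dict: "clock": time; "joint_positions": joint angles; "qvel": joint speeds; "joint_torque": joint torques, N m; "position": TCP position; "tool_rot": TCP orientation; "force": force on the tool from outside, world axes, zero at the start; "wrist_torque": the same for the moment, N m; "opening": opening from 0.0 (shut) to 1.0 (fully open).
Only numpy, scipy, OpenCV 4.12 (cv2) and the standard library are available. Lean on these libraries where they do the work, as an engineer would, in place of code of your own. Each camera call takes 0.05 s, during which the arm holds its last target.

## Working session

There is one attempt and no reset: what is moved stays moved. The work goes in short steps, each a Python script; the robot and the scene stay as the last script left them, time stands still between calls to the robot, and variables do not carry over. Pictures are saved under pics/ and viewed, and the job is handed in when it is done.

```bash
mkdir -p pics
python3 - <<'E'
from workcell import env
import cv2
s=env.read_state();print(s['clock'],s['position'],s['tool_rot'],s['opening'])
for n in("top","side"):
    f=env.grab_frame(n);cv2.imwrite(f"pics/{n}0.png",f["image"]);print(n,f["position"],f["orientation"],f["fx"],f["D"])
    for t in("bin_empty","bin_nuts","bin_rings","bin_bolts","key_empty_top","key_nuts_top","key_rings_top","key_bolts_top"):
        print(t,[(round(d["score"],2),[round(float(v),3) for v in d["xyz"]]) for d in env.search_frame(f,t)])
E
```

```text
0.0 [0.19746466 0.59235815 0.22146507] [-8.98750148e+01  5.83802044e-03  1.61553989e+02] 0.999493929520157
top [ 0.34918419 -0.01318624  1.28049362] [ 10.18507107  -1.23814989 -89.46742848] 370.82932057288497 [0.03297499 0.         0.         0.         0.        ]
bin_empty [(0.94, [0.354, -0.272, 0.013]), (0.84, [0.653, -0.472, 0.01]), (0.69, [0.61, -0.292, 0.013])]
bin_nuts [(0.87, [0.606, -0.105, 0.019])]
bin_rings [(0.97, [0.331, 0.188, 0.028]), (0.89, [0.704, 0.416, 0.03]), (0.87, [0.545, 0.274, 0.026])]
bin_bolts [(0.78, [0.584, 0.123, 0.026])]
key_empty_top [(0.61, [0.482, 0.267, 0.058]), (0.6, [0.3, -0.243, 0.056]), (0.58, [0.551, -0.29, 0.061])]
key_nuts_top [(0.44, [0.54, -0.113, 0.06])]
key_rings_top [(0.5, [0.483, 0.264, 0.059]), (0.42, [0.704, 0.466, 0.057]), (0.3, [0.551, 0.002, 0.014])]
key_bolts_top []
side [ 0.06938211 -0.63222365  0.85682778] [ 45.68524463   1.15797605 -39.3294696 ] 422.3702688898641 [0.01956924 0.         0.         0.         0.        ]
bin_empty [(0.95, [0.353, -0.274, 0.021]), (0.81, [0.649, -0.473, 0.024]), (0.66, [0.616, -0.296, 0.026])]
bin_nuts []
bin_rings [(0.8, [0.543, 0.262, 0.028]), (0.78, [0.325, 0.172, 0.03]), (0.7, [0.703, 0.407, 0.026])]
bin_bolts [(0.18, [0.511, 0.388, 0.048])]
key_empty_top [(0.69, [0.297, -0.246, 0.058]), (0.48, [0.65, -0.53, 0.058]), (0.43, [0.547, -0.298, 0.058])]
key_nuts_top []
key_rings_top [(0.58, [0.51, 0.39, 0.052]), (0.57, [0.705, 0.462, 0.058]), (0.52, [0.294, 0.128, 0.058]), (0.17, [0.545, -0.298, 0.058])]
key_bolts_top []
```

View pics/top0.png

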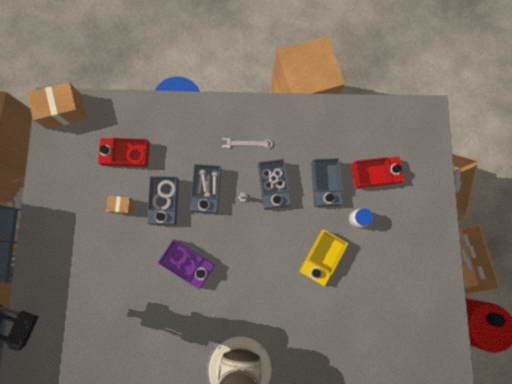

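View pics/side0.png

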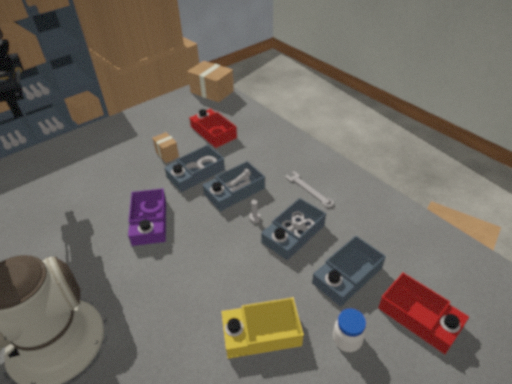

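Slate-grey bins in the top view: rings (163,200), bolts (206,188), nuts (274,184), empty (326,183). Look-alikes to leave alone: red empty (378,172), yellow empty (325,257), red rings (124,152), purple rings (187,264). Next I'll enlarge the row and measure the keys.

```bash
cat > h.py <<'E'
import numpy as np, cv2
from scipy.spatial.transform import Rotation as R
def K(f): return np.array([[f["fx"],0,f["cx"]],[0,f["fy"],f["cy"]],[0,0,1.]])
def Rc(f): return R.from_euler("xyz",f["orientation"],degrees=True).as_matrix()
def back(f,uv,z):
    n=cv2.undistortPoints(np.array([[uv]],float),K(f),np.array(f["D"]))[0,0]
    d=Rc(f)@np.array([n[0],-n[1],-1]); p=np.array(f["position"]); return p+d*(z-p[2])/d[2]
def proj(f,P):
    c=Rc(f).T@(np.array(P)-f["position"]); c=c*[1,-1,-1]
    return cv2.projectPoints(c.reshape(1,3),np.zeros(3),np.zeros(3),K(f),np.array(f["D"]))[0].ravel()
def keys(f,guess):
    """grey-level dark blob near the projected guess -> xyz at z=.058"""
    g=f["image"].max(2); out={}
    for n,P in guess.items():
        u=proj(f,P); y,x=np.mgrid[:384,:512]
        m=((np.hypot(x-u[0],y-u[1])<9)&(g<34)).astype(np.uint8)
        k,l,s,c=cv2.connectedComponentsWithStats(m)
        if k<2: out[n]=None;continue
        i=1+np.argmax(s[1:,4]); out[n]=(c[i].round(1),s[i].tolist(),back(f,c[i],.058).round(4))
    return out
G=dict(rings=(.483,.267,.058),bolts=(.525,.125,.058),nuts=(.54,-.113,.058),empty=(.549,-.294,.058))
E
python3 - <<'E'
from workcell import env
from h import *
for n,(a,b,c,d) in dict(top=(140,150,350,225),side=(150,130,400,310)).items():
    f=env.grab_frame(n)
    for k,v in keys(f,G).items(): print(n,k,v)
    im=f["image"][b:d,a:c]; cv2.imwrite(f"pics/{n}1.png",cv2.resize(im,None,fx=3.2,fy=3.2,interpolation=cv2.INTER_CUBIC))
    for t in("key_bolts_top","key_rings_top","key_nuts_top","key_empty_top"):
        for r in env.trace(f,t):
            q=np.argwhere(r["mask"]).mean(0)[::-1]; print(t,round(r["score"],2),q.round(1),r["mask"].sum(),back(f,q,.058).round(4))
E
```

```text
top rings None
top bolts None
top nuts None
top empty None
key_bolts_top 0.65 [202.9 203.5] 49 [0.524  0.1308 0.058 ]
key_bolts_top 0.4 [160.  216.1] 44 [0.4806 0.2695 0.058 ]
key_rings_top 0.54 [160.  216.1] 67 [0.4805 0.2697 0.058 ]
key_rings_top 0.52 [103.7 149. ] 71 [0.7053 0.4694 0.058 ]
key_nuts_top 0.38 [276.3 198.5] 51 [ 0.5437 -0.1131  0.058 ]
key_empty_top 0.61 [396.1 168.4] 89 [ 0.6526 -0.5208  0.058 ]
key_empty_top 0.47 [315.9 272.5] 92 [ 0.3039 -0.2404  0.058 ]
side rings (array([177. , 170.1]), [175, 169, 5, 3, 9], array([0.4718, 0.2532, 0.058 ]))
side bolts (array([216.6, 188.2]), [214, 187, 6, 3, 13], array([0.5148, 0.1144, 0.058 ]))
side nuts (array([279.6, 235.6]), [276, 234, 8, 4, 19], array([ 0.5336, -0.1282,  0.058 ]))
side empty (array([333.7, 277.5]), [330, 272, 9, 10, 42], array([ 0.5445, -0.3   ,  0.058 ]))
key_rings_top 0.52 [144.2 225.2] 113 [0.2933 0.1217 0.058 ]
key_rings_top 0.49 [177.6 168.9] 79 [0.476 0.257 0.058]
key_nuts_top 0.27 [348.4 270.2] 2813 [ 0.5847 -0.3078  0.058 ]
key_empty_top 0.78 [451.5 320.8] 194 [ 0.6508 -0.5284  0.058 ]
key_empty_top 0.66 [234.  325.4] 148 [ 0.3004 -0.2496  0.058 ]
key_empty_top 0.64 [334.4 277. ] 117 [ 0.5467 -0.3001  0.058 ]
```

View pics/top1.png

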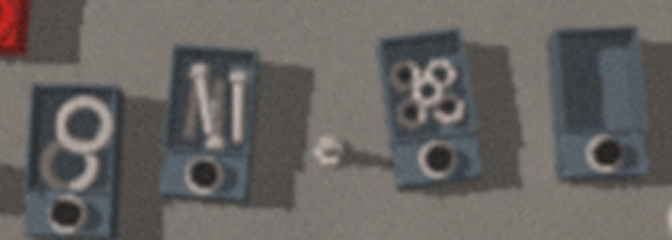

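View pics/side1.png

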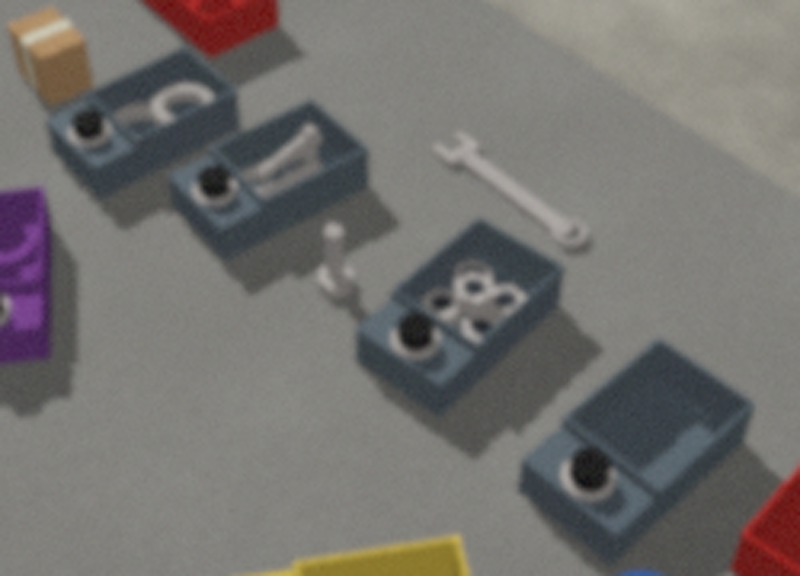

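The crops confirm the contents: left to right, rings, bolts, nuts, empty. I'll refine the key centres and press the empty bin's key.

```bash
cat >> h.py <<'E'
def keyuv(f,guess,thr=62,r=7):
    g=cv2.GaussianBlur(f["image"].max(2),(3,3),0).astype(float); y,x=np.mgrid[:384,:512]; out={}
    for n,u in guess.items():
        u=np.array(u)
        for _ in range(5):
            w=np.clip(thr-g,0,None)*(np.hypot(x-u[0],y-u[1])<r)
            u=np.array([(w*x).sum(),(w*y).sum()])/max(w.sum(),1e-9)
        out[n]=(u,int((w>0).sum()),back(f,u,.058))
    return out
U=dict(rings=(160.9,216.6),bolts=(203.8,204.5),nuts=(276.6,199.4),empty=(329.4,197.8))
E
python3 - <<'E'
from workcell import env
from h import *
f=env.grab_frame("top")
for t in (55,62,72):
    for k,v in keyuv(f,U,t,6).items(): print(t,k,v[0].round(1),v[1],v[2].round(4))
def yaw(p): return 75.2+np.degrees(np.arctan2(p[1],p[0]))
for k,v in keyuv(f,U,62,6).items():
    for z in (.2,.044): print(k,z,env.inverse_kinematics([*v[2][:2],z],[-90,0,yaw(v[2])]))
print(env.read_state()["clock"])
E
```

```text
55 rings [160.2 216.2] 32 [0.4801 0.2691 0.058 ]
55 bolts [203.4 203.9] 27 [0.5225 0.129  0.058 ]
55 nuts [276.9 199. ] 22 [ 0.5421 -0.115   0.058 ]
55 empty [329.6 197.2] 30 [ 0.5506 -0.292   0.058 ]
62 rings [160.2 216.3] 37 [0.48   0.2691 0.058 ]
62 bolts [203.5 204. ] 32 [0.5225 0.129  0.058 ]
62 nuts [276.8 199.1] 31 [ 0.5419 -0.1149  0.058 ]
62 empty [329.7 197.2] 38 [ 0.5506 -0.2923  0.058 ]
72 rings [160.2 216.3] 46 [0.48  0.269 0.058]
72 bolts [203.5 203.9] 41 [0.5225 0.1289 0.058 ]
72 nuts [276.9 199.1] 38 [ 0.542  -0.1151  0.058 ]
72 empty [329.9 197.2] 50 [ 0.5507 -0.2929  0.058 ]
rings 0.2 [ 46.15948231  15.81640868 -12.12634076   0.         -62.05725056
 -31.68099192]
rings 0.044 [ 46.15948231  26.12240018 -22.67099475   0.         -41.20660507
 -31.68099192]
bolts 0.2 [ 31.1397236   14.65106478 -13.75688721   0.         -61.59204801
 -32.07371181]
bolts 0.044 [ 31.1397236   25.20414678 -24.40434942   0.         -40.3915038
 -32.07371181]
nuts 0.2 [  4.79610305  16.16908117 -11.62646366   0.         -62.20445518
 -31.56539208]
nuts 0.044 [  4.79610305  26.40128387 -22.14187077   0.         -41.45684536
 -31.56539208]
empty 0.2 [-13.11050679  22.78182036  -1.72569097   0.         -65.49248867
 -29.65347717]
empty 0.044 [-13.11050679  31.70990197 -11.85791219   0.         -46.43218584
 -29.65347717]
1.45
```

```bash
cat >> h.py <<'E'
def press(env,p):
    rot=[-90,0,75.2+np.degrees(np.arctan2(p[1],p[0]))]
    env.goto([p[0],p[1],.16],rot)
    env.move_straight([p[0],p[1],.064],rate=.12)
    f0=np.array(env.read_state()["force"])
    hit=env.move_straight([p[0],p[1],.045],rate=.015,force_limit=15)
    s=env.read_state(); print("hit",hit,np.round(s["position"],4),np.round(s["force"]-f0,1),s["clock"])
    env.move_straight([p[0],p[1],.16],rate=.12)
    print(env.read_state()["clock"])
E
python3 - <<'E'
from workcell import env
from h import *
env.gripper_to(0.0)
print(env.read_state()["opening"],env.read_state()["clock"])
press(env,(.5507,-.2925))
f=env.grab_frame("top");cv2.imwrite("pics/top2.png",f["image"])
for k,v in keyuv(f,U,62,6).items(): print(k,v[0].round(1),v[1],v[2].round(4))
f=env.grab_frame("side");cv2.imwrite("pics/side2.png",cv2.resize(f["image"][130:310,150:400],None,fx=3.2,fy=3.2,interpolation=cv2.INTER_CUBIC))
E
```

```text
0.0017378571350798512 2.975
hit True [ 0.5508 -0.2926  0.0505] [0.9 0.5 4.7] 8.1833
9.25
rings [160.1 216.3] 38 [0.48   0.2693 0.058 ]
bolts [203.4 203.9] 34 [0.5225 0.1291 0.058 ]
nuts [0. 0.] 0 [1.2439 0.868  0.058 ]
empty [327.3 198.9] 94 [ 0.5446 -0.284   0.058 ]
```

View pics/side2.png

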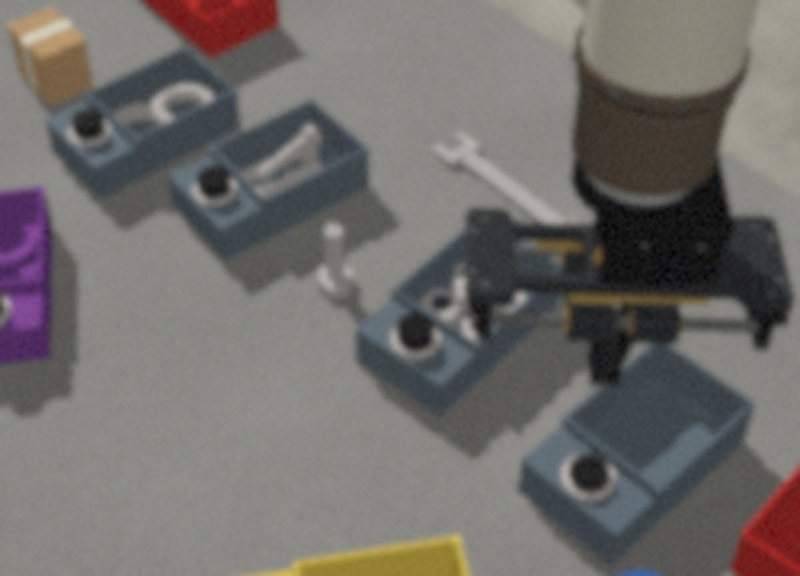

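View pics/top2.png

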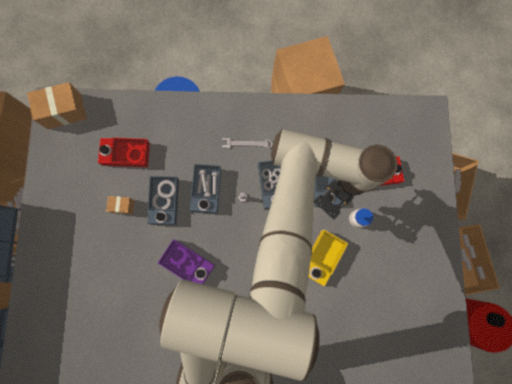

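The empty key moved visibly down, and the bin stayed put. The force reading after the stop was only 4.7 N, which is close to the key friction. I'll press it again harder to make sure it's on the hard stop.

```bash
cat >> h.py <<'E'
def down(env,p,F=30,z0=.064):
    env.move_straight([p[0],p[1],z0],rate=.12)
    f0=np.array(env.read_state()["force"])
    for _ in range(1):
        hit=env.move_straight([p[0],p[1],.042],rate=.02,force_limit=F)
        s=env.read_state(); print("hit",hit,np.round(s["position"],4),np.round(s["force"]-f0,1),s["clock"])
E
python3 - <<'E'
from workcell import env
from h import *
p=(.5507,-.2925)
down(env,p,30,.056)
env.move_straight([*p,.12],rate=.12)
print(env.read_state()["clock"])
E
```

```text
hit True [ 0.5512 -0.2927  0.0505] [-1.8  0.4  4.6] 10.8833
11.625
```

It stopped at the same height (50.5 mm) with both 15 N and 30 N limits, so that is the hard stop. Next are the nuts, then the rings.

```bash
python3 - <<'E'
from workcell import env
from h import *
for p in ((.542,-.115),(.480,.2691)):
    a=np.degrees(np.arctan2(p[1],p[0]))
    env.goto([*p,.13],[-90,0,75.2+a])
    down(env,p,30,.063)
    env.move_straight([*p,.13],rate=.15)
    print(env.read_state()["clock"])
    f=env.grab_frame("side");cv2.imwrite(f"pics/side3_{int(a)}.png",cv2.resize(f["image"][100:310,130:400],None,fx=2.8,fy=2.8,interpolation=cv2.INTER_CUBIC))
E
ls pics
```

```text
hit True [ 0.5425 -0.115   0.0504] [-1.2  1.2  4.7] 13.825
14.5083
hit True [0.4804 0.2694 0.0504] [-1.7 -0.7  4.9] 17.4667
18.15
side0.png
side1.png
side2.png
side3_-11.png
side3_29.png
top0.png
top1.png
top2.png
```

Both stopped at 50.4 mm. I'll move the arm clear and check the keys and bins.

Run:
```python
from workcell import env
from h import *
env.set_joints([86.379,22.042,.453,0,-68.411,-14.817])
o={}
for n,(a,b,c,d) in dict(top=(140,150,350,225),side=(150,130,400,310)).items():
    f=env.grab_frame(n); im=f["image"]
    old=cv2.imread(f"pics/{n}0.png"); print(n,"changed px",np.argwhere(cv2.absdiff(cv2.GaussianBlur(im,(5,5),0),cv2.GaussianBlur(old,(5,5),0)).max(2)>25)[:, ::-1].__len__())
    if n=="top":
        for k,v in keyuv(f,U,62,6).items(): print(k,v[0].round(1),v[1],v[2].round(4))
    cv2.imwrite(f"pics/{n}4.png",cv2.resize(im[b:d,a:c],None,fx=3.2,fy=3.2,interpolation=cv2.INTER_CUBIC))
    dm=cv2.absdiff(cv2.GaussianBlur(im,(5,5),0),cv2.GaussianBlur(old,(5,5),0)).max(2)>25
    k,l,s,ce=cv2.connectedComponentsWithStats(dm.astype(np.uint8)); print([(ce[i].round().tolist(),int(s[i,4])) for i in range(1,k)])
print(env.read_state()["clock"])
```

```text
top changed px 338
rings [160.5 216.4] 31 [0.4797 0.2681 0.058 ]
bolts [203.4 203.9] 33 [0.5227 0.1293 0.058 ]
nuts [276.8 199.3] 29 [ 0.5413 -0.1147  0.058 ]
empty [329.3 197.5] 30 [ 0.5495 -0.2907  0.058 ]
[([331.0, 194.0], 8), ([337.0, 200.0], 2), ([285.0, 202.0], 5), ([156.0, 215.0], 11), ([170.0, 219.0], 4), ([10.0, 307.0], 41), ([177.0, 311.0], 25), ([26.0, 313.0], 24), ([134.0, 313.0], 86), ([12.0, 315.0], 20), ([5.0, 326.0], 78), ([12.0, 330.0], 26), ([162.0, 331.0], 2), ([185.0, 339.0], 6)]
side changed px 423
[([17.0, 69.0], 17), ([20.0, 84.0], 4), ([13.0, 108.0], 130), ([20.0, 103.0], 39), ([176.0, 165.0], 23), ([70.0, 216.0], 78), ([277.0, 230.0], 21), ([63.0, 237.0], 7), ([93.0, 244.0], 40), ([285.0, 244.0], 14), ([64.0, 248.0], 4), ([331.0, 272.0], 23), ([340.0, 275.0], 6), ([341.0, 288.0], 17)]
19.9167
```

View pics/side4.png

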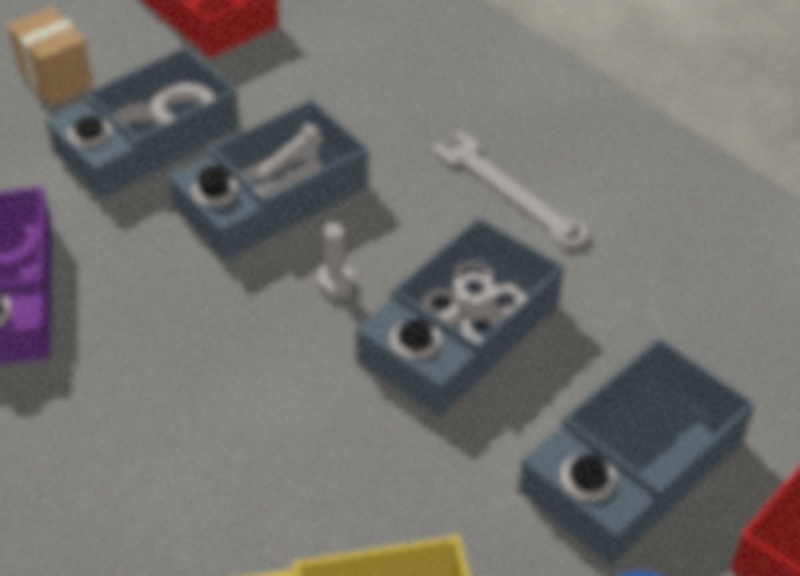

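View pics/top4.png

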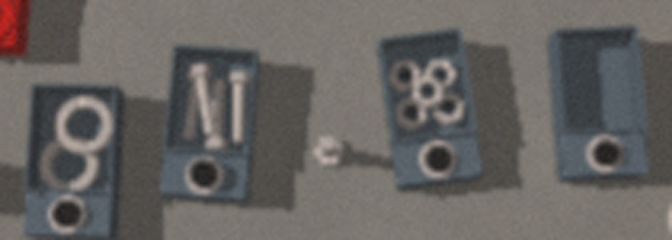

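Crop check: the empty, nuts and rings keys sit low and no longer cast a shadow. The bolt key is still up and casts its shadow. Bins, stud, carton and spanner haven't moved; the only other image changes are the arm and its shadow.

Run:
```python
from workcell import env
env.close_job(); print(env.read_state()["clock"])
```

```text
the job is handed in; nothing more can be done
the job is handed in; nothing more can be done
```

I pressed the three keys with the shut fingertips in the order asked: the empty bin, then the hex nuts, then the steel rings. I then moved the arm back to its start pose and handed the job in at about 20 s of the 42 s allowed.

- **Keys down:** each press stopped on a hard stop at 50.4–50.5 mm, against a nominal 50 mm when fully down. After the first press on the empty key, the force reading was only 4.7 N, close to the key friction. I pressed it again at 30 N before going on, and it stopped at the same height.
- **Force readings:** the readings taken just after each stop were always only about 5 N, not the 15–30 N that triggered it. I therefore relied on the repeated stop height and the pictures.
- **Final pictures:** the three keys are down and the bolt key is still up. Comparing before and after, only those keys and the arm with its shadow changed, so the bins and other things did not visibly move.

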